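# Lay one dessert place on the party shop's display table

## Robot

A 6-joint arm with a two-finger parallel gripper is mounted at the origin on the work surface. World frame = base frame: x ahead of the robot, y to its left, z up, the work surface at z = 0. Lengths are in m, angles in rad, forces in N, time in s.
With the tool pointing down it reaches from about 0.225 to 0.725 m from the base axis. Payload 3.1 kg.
Tool frame: the origin (TCP) lies at the very end of the fingers, on their centre line; the grasp point (between the pads) lies 19 mm behind it; z points along the fingers, y is the line along which they close (so a half turn about z gives the same grasp; the last joint's range is limited). The gripper opens to 85 mm and grips with 20 to 120 N. Pads are 22 mm wide; open, the fingers measure 114 mm over their backs; the gripper's body (76 mm by 85 mm) begins 54 mm behind the grasp point. The pads swing forward as they close: fully open they stand 13 mm farther back than shut.
Start: joints at [1.017, 0.048, 0.099, 1.622, 0, 1.443], TCP at [0.217, 0.478, 0.231] pointing down, gripper open.
Joint ranges: [-2.91, 2.91], [-0.99, 1.94], [-1.21, 1.42], [-2.12, 2.29], [-1.49, 1.47], [-3.14, 3.14]. Speed limits (rad/s): [2.79, 2.79, 3.14, 3.14, 3.14, 3.14].

## Interface

Orientations are given as a unit quaternion [x, y, z, w].
In Python, from rig import * gives the robot as it stands. The module is installed in compiled form; this text tells all that it offers.
- The arm moves only by the tool jog_arm, never from a script. Its argument "motion" is a list of rows, each a list of 3 entries, a list of its own where there are three numbers: the shift along the world's x, y, z normalised to -1 to 1, where 1 is 1 m, then the turn, a rotation vector about the world's x, y, z normalised to -1 to 1, where 1 is pi/4 rad, then the closure, from -1 (fully open) to 1 (shut). A call has 1 to 8 rows; each row shifts and turns the commanded pose from where the row before left it; what a row does not reach is not made up. A row lasts 1/10 s, in which the tool goes at most 50 mm and 8.59 degrees, less where a joint would pass 70% of its speed; a pose out of reach is approached as far as the arm can. A call with a number of a shift or a turn outside -1 to 1 is refused whole. A call with a gripper value outside its range is refused whole. The fingers move at their own pace and stop on an object; the grip force is fixed at half the most. Time passes only in rows, so rows that do not move let the fingers close. It gives the time, the measured TCP pose, the force, the opening and the grip force at its end, in the units of the state.
- observe(): the state, without advancing time (a new reading comes with each control period).
- snapshot(name): name is "scene" or "side" or "wrist"; returns a dict with "frame" (480x640x3 uint8, red, green, blue), "fx", "fy", "cx", "cy" (pixels), "k1" (the pictures are not rectified: a ray, as slopes to the right and down, at radius r is drawn at 1 + k1 r^2 times it, then the intrinsics apply), "R" (3x3) and "t" (3): a world point X has camera coordinates R X + t. Camera axes: x right, y down, z forward; pixel columns grow to the right and rows downward; lengths in m; the calibration is good to about 2 mm. A picture is of the moment at which its call begins. There is no depth.
- finish_job(): hands the job in; it is judged then, once.
The state is a dict: "time_s": time; "joint_pos": joint angles; "joint_vel": joint speeds; "joint_torque": joint torques, N m; "eef_pos": TCP position; "orientation": TCP orientation; "wrist_force": force on the tool from outside, world axes, zero at the start; "ft_torque": the same for the moment, N m; "gripper_width": finger opening in m; "grasp_force": force on a finger pad.
Only numpy, scipy, OpenCV 4.12 (cv2) and the standard library are available. Lean on these libraries where they do the work, as an engineer would, in place of code of your own. Each camera call takes 0.05 s, during which the arm holds its last target. There are 200 camera calls.

## Task

Lay a dessert place round the square plate, seen from the robot's side, where the guest sits: stand the ramekin in the middle of the plate; lay the fork to the left and the spoon to the right, each parallel to the plate's side edge, level with its middle and with its centre line about 35 mm outside that edge, tines and spoon bowl pointing away from the guest. Stand the candle glass behind the plate, between it and the bud vase, in line with both and well clear of each, and stand the tumbler just beyond the spoon's tip, in line with the spoon, with a gap of about 25 mm. Set everything down gently and upright, and do not shift the plate, the vase, the salt shaker, the napkin ring or the gift box.

Things in the scene. Friction and masses are not known exactly. Their poses are not given: they have to be found in the camera images.
- plate: Square white dessert plate, 170 x 170 mm, floor 6 mm thick, rim 9 mm wide and 12 mm high; a thin paper square is fixed in its middle. Loose, 0.55 kg. Origin: centre of its underside. Its x axis points away from the guest (world +x, turned up to 0.25 rad), y to the guest's left, z up; side edges at y = +85 mm (left) and -85 mm (right).
- vase: White ceramic bud vase, 50 mm across the foot, 85 mm tall, one white flower up to 130 mm. It stands straight behind the plate, on the plate's x axis, 260 to 300 mm from the plate's centre. Loose, 0.3 kg; stays where it is. Origin: centre of its underside, axes as the plate's.
- ramekin: Small white open ceramic dish, round, 64 mm across at the rim, 56 mm at the foot, 36 mm tall, about 0.12 kg. Origin at the centre of its underside, z up; yaw is of no account.
- fork: Steel dessert fork lying flat, 145 mm long: handle 14 mm wide and 8 mm thick from x = -72 to +27 mm, neck 5 mm and head 4 mm thick, head 23 mm wide. 60 g. Origin on its centre line, halfway along it, at its underside; x runs from handle to tines, z up; tip at x = 72.5 mm. Grip it across the handle at the origin.
- spoon: Steel dessert spoon lying flat, 145 mm long: handle 14 mm wide and 8 mm thick from x = -72 to +27 mm (like the fork's), bowl 31 mm wide and 5 mm thick. 60 g. Origin on its centre line, halfway along it, at its underside; x runs from handle to bowl, z up; tip at x = 72.5 mm. Grip it across the handle at the origin.
- votive: Candle glass: round clear glass holding a white candle with a black wick, 46 mm across and 55 mm tall, about 0.13 kg. Origin at the centre of its underside, z up; yaw is of no account.
- tumbler: Empty clear drinking glass, round, 60 mm across at the rim, 56 mm at the foot, 100 mm tall, about 0.2 kg. Origin at the centre of its underside, z up; yaw is of no account.
- salt: Bystander: salt shaker, glass with a steel cap, 38 mm across, 70 mm tall, loose. Origin at the centre of its underside, z up; yaw is of no account.
- napkin_ring: Bystander: brass napkin ring standing on end like a short tube, 44 mm across, 30 mm tall, loose. Origin at the centre of its underside, z up; yaw is of no account.
- gift_box: Bystander: closed square gift box with a blue ribbon, 64 x 64 mm, 42 mm tall, loose. Origin at the centre of its underside, z up; yaw is of no account.
There are look-alikes about, which are no part of the job. What is shaped like the ramekin but pink is not meant.

How it is judged:
At the end, for the whole second after the job is handed in: Ramekin within 15 mm of plate centre; cutlery centre lines 20-50 mm outside the plate's edges, middles within 25 mm, 0.15 rad; candle glass within 15 mm of the plate-vase line, 5 mm clear of both; tumbler within 15 mm of the spoon's line, centre 35-75 mm past its tip; all upright, released, at rest (horizontal distance between ramekin and plate below 0.015 m and z of ramekin in the frame of plate between 0.003 and 0.01 m and angle between each of ramekin, votive, tumbler's own z axis and vertical below 0.1 rad and y of fork in the frame of plate between 0.105 and 0.135 m and x of fork in the frame of plate between -0.025 and 0.025 m and angle between the x axis of each of fork, spoon and the x axis of plate, either way round below 0.15 rad and y of plate in the frame of fork between -0.15 and -0.09 m and angle between each of fork, spoon's own z axis and vertical below 0.12 rad and height (world z) of each of fork, spoon, votive, tumbler below 0.005 m and y of spoon in the frame of plate between -0.135 and -0.105 m and x of spoon in the frame of plate between -0.025 and 0.025 m and y of plate in the frame of spoon between 0.09 and 0.15 m and y of votive in the frame of plate between -0.015 and 0.015 m and x of votive in the frame of plate above 0.113 m and horizontal distance between votive and vase above 0.053 m and x of votive in the frame of vase below 0 m and y of tumbler in the frame of spoon between -0.015 and 0.015 m and x of tumbler in the frame of spoon between 0.1075 and 0.1475 m and linear speed of each of ramekin, fork, spoon, votive, tumbler below 0.02 m/s); the robot touches nothing.
It fails at once if the plate is shifted more than 20 mm or tipped (distance of plate from where it was at the start of the episode above 0.02 m or angle between plate's own z axis and vertical above 0.35 rad).
It fails at once if the vase is shifted more than 20 mm or tipped (distance of vase from where it was at the start of the episode above 0.02 m or angle between vase's own z axis and vertical above 0.35 rad).
It fails at once if the salt shaker, napkin ring or gift box is shifted more than 30 mm or tipped (distance of any of salt, napkin_ring, gift_box from where it was at the start of the episode above 0.03 m or angle between any of salt, napkin_ring, gift_box's own z axis and vertical above 0.35 rad).
It fails at once if ramekin, candle glass or tumbler is dropped (over 0.75 m/s with its foot under 50 mm) ((height (world z) of ramekin below 0.05 m and linear speed of ramekin above 0.75 m/s) or (height (world z) of votive below 0.05 m and linear speed of votive above 0.75 m/s) or (height (world z) of tumbler below 0.05 m and linear speed of tumbler above 0.75 m/s)).
It also fails if it takes over 136 s, if anything falls off the work surface, if the arm or the gripper's body presses on something with over 40 N, if the wrist force passes 120 N, or if a joint passes its speed limit or range.

## Working session

There is one attempt and no reset: what is moved stays moved. The work goes in short steps, Python scripts to look and compute and a tool call to move; the robot and the scene stay as the last step left them, time stands still between calls to the robot, and variables do not carry over. Pictures are saved under pics/ and viewed, at most 14 in all, crops included, and the job is handed in when it is done.

Besides the shell and the picture viewer there is one more tool, called after "Call:" by a JSON object that holds its "fn" and its "kwargs". jog_arm: Moves the arm, as the interface text tells. Its arguments: {"type":"object","properties":{"motion":{"type":"array","items":{"type":"array"}}},"required":["motion"]}

```bash
mkdir -p pics; cat > h.py <<'E'
from rig import *
import numpy as np, cv2
def ray(s,u,v):
    K=np.array([[s['fx'],0,s['cx']],[0,s['fy'],s['cy']],[0,0,1.]])
    x=(u-s['cx'])/s['fx'];y=(v-s['cy'])/s['fy']
    a,b=x,y
    for _ in range(20):
        f=1+s['k1']*(a*a+b*b);a,b=x/f,y/f
    R=np.array(s['R']);t=np.array(s['t'])
    return -R.T@t, R.T@np.array([a,b,1.])
def onz(s,u,v,z=0.):
    c,d=ray(s,u,v); return c+d*(z-c[2])/d[2]
def proj(s,X):
    p=np.array(s['R'])@np.array(X)+np.array(s['t']);a,b=p[0]/p[2],p[1]/p[2]
    f=1+s['k1']*(a*a+b*b);return a*f*s['fx']+s['cx'],b*f*s['fy']+s['cy']
def save(s,n): cv2.imwrite('pics/'+n+'.png',s['frame'][:,:,::-1])
E
python3 - <<'E'
from h import *
import pickle
for n in("scene","side","wrist"):
    s=snapshot(n);save(s,n+'0');pickle.dump(s,open(n+'0.pkl','wb'))
    print(n,s['fx'],s['k1'],-np.array(s['R']).T@np.array(s['t']),np.round(s['R'],2).tolist())
print(observe())
E
```

```text
scene 460.14369733766904 -0.10105314278518929 [0.93795133 0.61250889 0.905226  ] [[-0.86, 0.51, 0.0], [0.38, 0.64, -0.66], [-0.34, -0.57, -0.75]]
side 459.0361644013958 -0.015884371153243797 [-0.01677982 -0.62462549  0.65267401] [[0.71, -0.7, 0.02], [-0.42, -0.44, -0.79], [0.57, 0.55, -0.61]]
wrist 411.48790196667676 0.0007337914055194439 [0.15638953 0.50564966 0.37328297] [[0.41, 0.91, -0.0], [0.88, -0.4, 0.26], [0.24, -0.11, -0.96]]
{'time_s': 0.15, 'joint_pos': array([ 1.01721088e+00,  4.85765565e-02,  9.79370454e-02,  1.62200070e+00,
       -3.05710481e-06,  1.44302063e+00]), 'joint_vel': array([-0.00163545, -0.00414282,  0.00731566, -0.00138311,  0.00073477,
        0.00171197]), 'joint_torque': array([ 1.07064930e-03, -3.39259136e+01,  3.20424449e+01,  1.53326418e-02,
       -1.61644075e-04,  2.74617150e-05]), 'eef_pos': array([0.21660072, 0.47770588, 0.23037781]), 'orientation': array([ 2.11299986e-01,  9.77420823e-01, -8.69468254e-04, -3.06607166e-04]), 'wrist_force': array([ 0.01680458,  0.04328949, -0.19988219]), 'ft_torque': array([ 0.02479299,  0.0357406 , -0.05380382]), 'grasp_force': 0.0, 'gripper_width': 0.08539753910247472}
```

View pics/scene0.png

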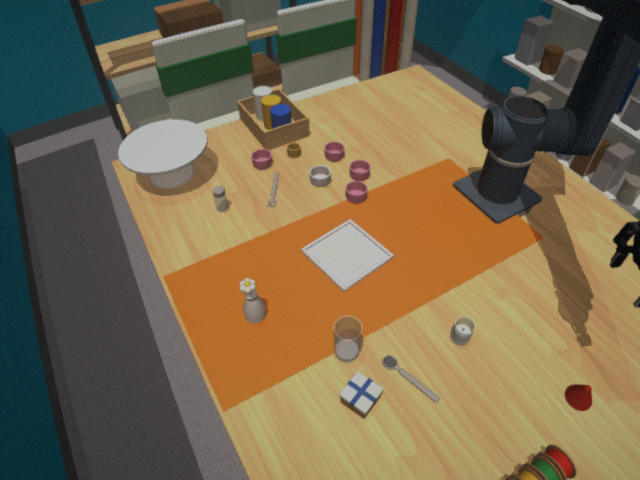

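View pics/side0.png

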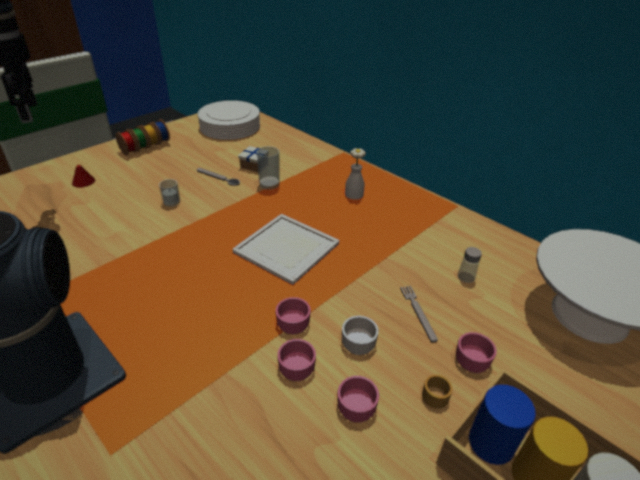

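```bash
cat > m.py <<'E'
from h import *
import pickle
S={n:pickle.load(open(n+'0.pkl','rb')) for n in("scene","side")}
for n,s in S.items():
    hsv=cv2.cvtColor(s['frame'],cv2.COLOR_RGB2HSV)
    m=((hsv[:,:,1]<95)&(hsv[:,:,2]>50)).astype(np.uint8)
    cs,_=cv2.findContours(m,cv2.RETR_EXTERNAL,cv2.CHAIN_APPROX_NONE)
    for c in cs:
        a=cv2.contourArea(c)
        if a<60 or a>6000: continue
        x,y,w,h=cv2.boundingRect(c)
        r=cv2.boxPoints(cv2.minAreaRect(c))
        ctr=np.mean(c[:,0],0); mo=cv2.moments(c); cc=(mo['m10']/mo['m00'],mo['m01']/mo['m00'])
        print(n,(x,y,w,h),int(a),np.round(cc,1),'z0',np.round(onz(s,*cc,0.0),3)[:2], 'low',np.round(onz(s,x+w/2,y+h,0),3)[:2])
        if a>3000: # plate
            ap=cv2.approxPolyDP(c,8,True)[:,0]; P=np.array([onz(s,*p,0.012)[:2] for p in ap]);print('PLATE',ap.tolist(),np.round(P,3).tolist(),P.mean(0))
        if 1.8<max(cv2.minAreaRect(c)[1])/min(cv2.minAreaRect(c)[1]): 
            p=c[:,0].astype(float); d=np.linalg.svd(p-p.mean(0),full_matrices=False)[2][0];q=(p-cc)@d
            e=[p[q<q.min()+2].mean(0),p[q>q.max()-2].mean(0)]
            print('   ends',np.round(e).tolist(),np.round([onz(s,*k,0.004)[:2] for k in e],3).tolist())
E
python3 m.py
python3 - <<'E'
import cv2
a=cv2.imread('pics/scene0.png')[120:420,170:500]
cv2.imwrite('pics/c1.png',cv2.resize(a[:,:],None,fx=2,fy=2,interpolation=2)[:600])
E
```

```text
scene (368, 421, 27, 43) 79 [380.3 441.4] z0 [0.706 0.411] low [0.728 0.448]
   ends [[368.0, 422.0], [393.0, 462.0]] [[0.706, 0.368], [0.708, 0.457]]
scene (370, 417, 28, 39) 91 [383.4 436.1] z0 [0.695 0.406] low [0.716 0.438]
   ends [[371.0, 418.0], [396.0, 455.0]] [[0.696, 0.364], [0.696, 0.448]]
scene (335, 371, 49, 44) 1084 [360.6 392.1] z0 [0.683 0.306] low [0.712 0.346]
scene (382, 355, 58, 47) 514 [408.  376.2] z0 [0.578 0.328] low [0.607 0.377]
   ends [[383.0, 358.0], [438.0, 400.0]] [[0.6, 0.267], [0.559, 0.403]]
scene (335, 332, 26, 31) 528 [346.9 348.4] z0 [0.654 0.206] low [0.671 0.237]
scene (450, 316, 27, 30) 522 [462.6 329.9] z0 [0.403 0.302] low [0.429 0.335]
scene (240, 278, 26, 45) 660 [252.  301.7] z0 [ 0.782 -0.014] low [0.805 0.041]
   ends [[246.0, 279.0], [257.0, 321.0]] [[0.768, -0.082], [0.795, 0.043]]
scene (301, 219, 93, 72) 3428 [346.9 254. ] z0 [ 0.51  -0.025] low [0.57  0.075]
PLATE [[350, 219], [301, 249], [343, 290], [393, 255]] [[0.442, -0.119], [0.608, -0.091], [0.583, 0.074], [0.416, 0.046]] [ 0.51210268 -0.02258025]
scene (212, 185, 17, 27) 283 
[... 2884 characters left out ...]
165.0], [353.0, 197.0]] [[0.905, 0.115], [0.769, 0.007]]
side (238, 146, 42, 42) 956 [264.1 163.2] z0 [0.719 0.307] low [0.623 0.212]
side (0, 114, 116, 57) 3002 [ 55.5 141.7] z0 [0.334 0.848] low [0.27 0.66]
PLATE [[115, 137], [101, 114], [0, 144], [14, 170]] [[0.473, 0.73], [0.519, 0.929], [0.201, 0.917], [0.18, 0.723]] [0.34305813 0.82484486]
   ends [[114.0, 138.0], [2.0, 148.0]] [[0.475, 0.742], [0.2, 0.905]]
side (0, 80, 8, 23) 77 [ 2.3 93.4] z0 [0.341 1.39 ] low [0.316 1.286]
   ends [[0.0, 81.0], [2.0, 101.0]] [[0.374, 1.528], [0.317, 1.302]]
side (26, 51, 71, 43) 1926 [61.1 70.9] z0 [0.602 1.503] low [0.501 1.236]
   ends [[94.0, 73.0], [27.0, 64.0]] [[0.688, 1.369], [0.523, 1.678]]
```

View pics/c1.png

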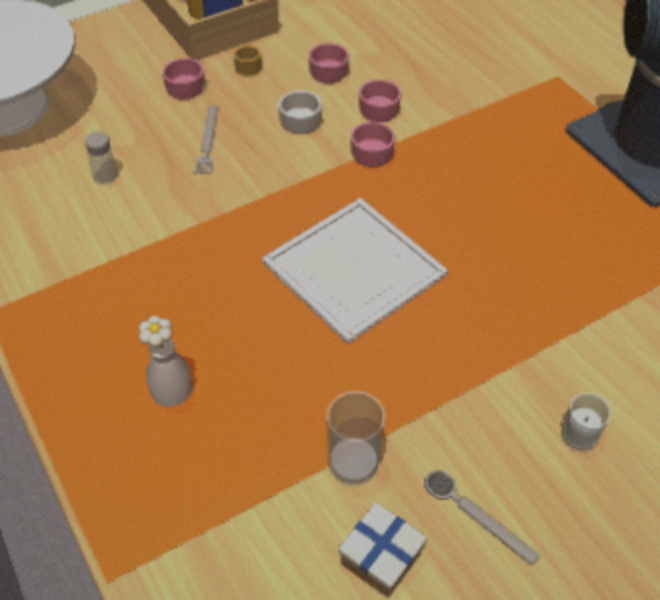

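Plate at scene px (347,254), vase foot (255,318), fork (273,191) on the right, spoon (408,376) on the left, ramekin (320,175) among pink ones, tumbler (347,340) near the gift box (361,390), votive (463,330).

```bash
python3 - <<'E'
from h import *
import pickle
S={n:pickle.load(open(n+'0.pkl','rb')) for n in("scene","side")}
for k,z,a,b in[("ram",.036,(320.5,172),(360,328)),("pinkA",.036,(334,148.5),(358,392)),("pinkB",.036,(360,167),(297,354)),("pinkC",.036,(356.5,189),(293.5,310)),("pinkD",.036,(261.5,156.5),(476,346)),("ring",.03,(293.5,147.5),(437,385)),
 ("vot",.055,(464,324),(169.5,184)),("tum",.1,(347.5,326),(269,153)),("box",.042,(361.5,390),(251,157)),("salt",.07,(218.5,189.5),(472,252)),("vasefoot",0,(255.5,318),(354.5,195))]:
    p=onz(S['scene'],*a,z);q=onz(S['side'],*b,z);print(k,p[:2].round(3),q[:2].round(3),((p+q)/2)[:2].round(3))
E
```

```text
ram [ 0.426 -0.307] [ 0.425 -0.31 ] [ 0.425 -0.309]
pinkA [ 0.333 -0.384] [ 0.326 -0.391] [ 0.33  -0.388]
pinkB [ 0.313 -0.267] [ 0.308 -0.275] [ 0.31  -0.271]
pinkC [ 0.375 -0.19 ] [ 0.37  -0.199] [ 0.372 -0.195]
pinkD [ 0.544 -0.464] [ 0.537 -0.473] [ 0.54  -0.468]
ring [ 0.435 -0.461] [ 0.429 -0.467] [ 0.432 -0.464]
vot [0.423 0.311] [0.42  0.305] [0.421 0.308]
tum [0.657 0.208] [0.65  0.197] [0.654 0.202]
box [0.691 0.318] [0.668 0.299] [0.68  0.308]
salt [ 0.721 -0.35 ] [ 0.714 -0.354] [ 0.717 -0.352]
vasefoot [0.794 0.031] [0.784 0.015] [0.789 0.023]
```

Call:
{"fn": "jog_arm", "kwargs": {"motion": [[[0.02,-0.04,0.02],[0,0,0],-1],[[0.02,-0.04,0.02],[0,0,0],-1],[[0.02,-0.04,0.02],[0,0,0],-1],[[0.02,-0.04,0],[0,0,0],-1],[[0.02,-0.04,0],[0,0,0],-1],[[0.02,-0.04,0],[0,0,0],-1]]}}

```text
time_s: 0.75
eef_pos: [0.3373, 0.2365, 0.2914]
orientation: [0.211, 0.977, 0.0, 0.0]
wrist_force: [0.6, -0.6, -0.2]
gripper_width: 0.0853
grasp_force: 0.0
```

Call:
{"fn": "jog_arm", "kwargs": {"motion": [[[0.042,0.036,0],[0,0,0],-1],[[0.042,0.0355,0],[0,0,0],-1],[[0,0,-0.04],[0,0,0],-1],[[0,0,-0.04],[0,0,0],-1],[[0,0,-0.04],[0,0,0],-1],[[0,0,0],[0,0,0],-1]]}}

```text
time_s: 1.35
eef_pos: [0.4069, 0.2996, 0.1615]
orientation: [0.211, 0.977, -0.006, -0.007]
wrist_force: [-0.1, -0.8, -0.7]
gripper_width: 0.0852
grasp_force: 0.0
```

```bash
python3 - <<'E'
from h import *
s=snapshot("wrist");save(s,'w1');o=observe();print(o['eef_pos'],proj(s,o['eef_pos']),proj(s,[.421,.308,.055]),proj(s,[.421,.308,0.]))
E
```

```text
[0.40958932 0.30104677 0.16654411] (np.float64(321.69161868230503), np.float64(324.29945682878065)) (np.float64(339.61928066960127), np.float64(257.82288492219254)) (np.float64(336.79986918597257), np.float64(237.35533474604492))
```

View pics/w1.png

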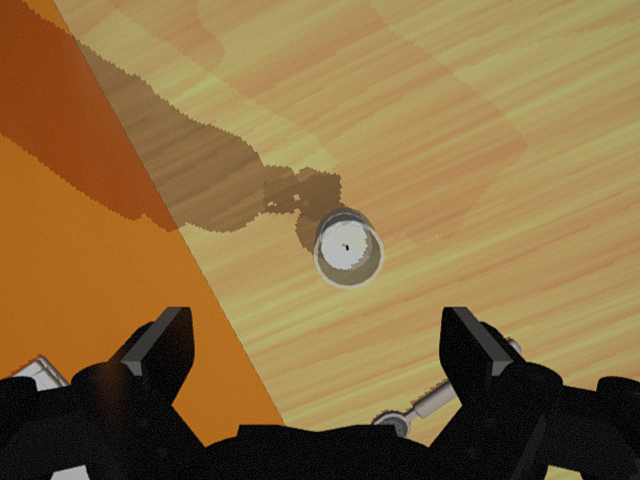

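Wrist view: votive rim centre near px (349,253), between the open fingers' columns.

```bash
python3 - <<'E'
from h import *
for i in range(4): s=snapshot("wrist")
o=observe();print(o['eef_pos'],o['orientation'])
g=cv2.cvtColor(s['frame'],cv2.COLOR_RGB2GRAY)
c=cv2.HoughCircles(cv2.GaussianBlur(g[180:320,260:440],(3,3),0),cv2.HOUGH_GRADIENT,1.5,80,param1=80,param2=20,minRadius=24,maxRadius=42)[0][0]
print(c+[260,180,0],onz(s,c[0]+260,c[1]+180,.055))
E
```

```text
[0.41520184 0.30416746 0.17557109] [0.21126644 0.97742142 0.00244952 0.00280336]
[332.75       236.25        31.04999924] [0.41999979 0.31450755 0.055     ]
```

Call:
{"fn": "jog_arm", "kwargs": {"motion": [[[0.001,0.005,-0.03],[0,0,0],-1],[[0,0,-0.03],[0,0,0],-1],[[0,0,-0.03],[0,0,0],-1],[[0,0,-0.03],[0,0,0],-1],[[0,0,-0.02],[0,0,0],-1],[[0,0,0],[0,0,0],-1],[[0,0,0],[0,0,0],-1],[[0,0,0],[0,0,0],-1]]}}

```text
time_s: 2.4
eef_pos: [0.4164, 0.3093, 0.0346]
orientation: [0.211, 0.977, 0.002, 0.002]
wrist_force: [-0.5, 0.6, 1.3]
gripper_width: 0.0856
grasp_force: 0.0
```

Call:
{"fn": "jog_arm", "kwargs": {"motion": [[[0.005,0.003,-0.013],[0,0,0],-1],[[0,0,-0.012],[0,0,0],-1],[[0,0,0],[0,0,0],1],[[0,0,0],[0,0,0],1],[[0,0,0],[0,0,0],1],[[0,0,0],[0,0,0],1],[[0,0,0],[0,0,0],1],[[0,0,0],[0,0,0],1]]}}

```text
time_s: 3.2
eef_pos: [0.4192, 0.311, 0.0066]
orientation: [0.211, 0.977, 0.0, 0.0]
wrist_force: [0.5, -0.5, 0.4]
gripper_width: 0.0444
grasp_force: 61.1
```

Call:
{"fn": "jog_arm", "kwargs": {"motion": [[[0,0,0.02],[0,0,0],1],[[0,0,0.04],[0,0,0],1],[[0,0,0.04],[0,0,0],1],[[0,0,0.04],[0,0,0.1],1],[[0.0257,-0.031,0.02],[0,0,0.1],1],[[0.0257,-0.031,0],[0,0,0.1],1],[[0.0257,-0.031,0],[0,0,0.1],1],[[0.0257,-0.031,0],[0,0,0.1],1]]}}

```text
time_s: 4.0
eef_pos: [0.5225, 0.1858, 0.1665]
orientation: [0.015, 1.0, 0.0, 0.0]
wrist_force: [0.6, 0.4, -1.6]
gripper_width: 0.0443
grasp_force: 61.3
```

Call:
{"fn": "jog_arm", "kwargs": {"motion": [[[0.0257,-0.031,0],[0,0,0.1],1],[[0.0257,-0.031,0],[0,0,0.1],1],[[0.0257,-0.031,0],[0,0,0.06],1],[[0.0257,-0.031,0],[0,0,0],1],[[0.02,-0.025,0],[0,0,0],1],[[0.01,-0.015,0],[0,0,0],1],[[0,0,0],[0,0,0],1],[[0,0,0],[0,0,0],1]]}}

```text
time_s: 4.8
eef_pos: [0.6541, 0.0229, 0.1656]
orientation: [-0.085, 0.996, 0.0, -0.001]
wrist_force: [0.4, 0.0, -1.9]
gripper_width: 0.0442
grasp_force: 61.3
```

```bash
python3 - <<'E'
from h import *
o=observe();print(o['eef_pos'],o['orientation'],o['joint_pos'])
s=snapshot("wrist");save(s,'w2')
E
```

```text
[0.65414618 0.02285656 0.16558552] [-8.50799734e-02  9.96373693e-01  4.16469319e-04 -8.29415209e-04] [-6.77365796e-02  3.89864212e-01  3.67493269e-01  1.55019173e+00
  5.70538360e-04 -2.38103062e-01]
```

View pics/w2.png

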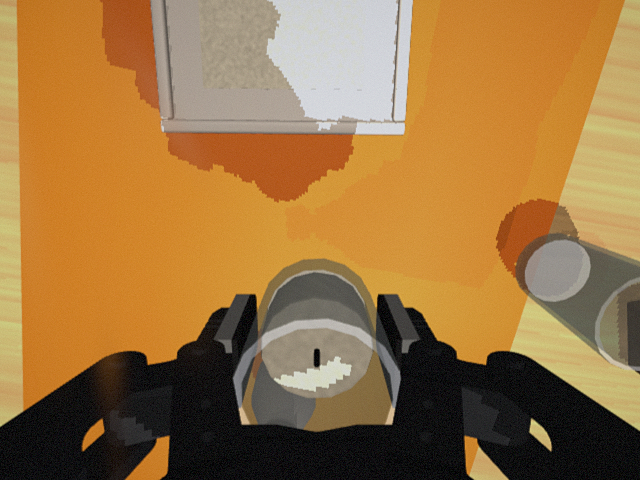

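Plate's back corners at px (162,132) and (406,135); votive well held; tumbler foot at (557,267).

```bash
python3 - <<'E'
from h import *
s=snapshot("wrist")
L=onz(s,163,131,0.0)[:2];R=onz(s,406,135,0.0)[:2]
L2=onz(s,163,131,0.012)[:2];R2=onz(s,406,135,0.012)[:2]
for l,r in((L,R),(L2,R2)):
    d=(l-r)  # image left = ? 
    w=np.linalg.norm(d);d/=w
    n=np.array([-d[1],d[0]]); n=n if n[0]>0 else -n
    print(l,r,w,np.arctan2(n[1],n[0]),'centre',(l+r)/2-.085*n)
print('tum foot',onz(s,557,267,.0)[:2])
E
```

```text
[ 0.60681804 -0.09691619] [0.57947934 0.07704696] 0.17609822042160658 0.1558773426602538 centre [ 0.50917926 -0.0231306 ]
[ 0.60612138 -0.0926688 ] [0.57984436 0.07453862] 0.16925956820395388 0.15587734266025408 centre [ 0.50901343 -0.02226108]
tum foot [0.65745134 0.21750053]
```

Call:
{"fn": "jog_arm", "kwargs": {"motion": [[[0.011,-0.01,0],[0,0,0],1],[[0.011,-0.009,0],[0,0,0],1],[[0,0,-0.035],[0,0,0],1],[[0,0,-0.035],[0,0,0],1],[[0,0,-0.03],[0,0,0],1],[[0,0,-0.025],[0,0,0],1],[[0,0,-0.015],[0,0,0],1],[[0,0,0],[0,0,0],1]]}}

```text
time_s: 5.7
eef_pos: [0.6738, 0.0052, 0.0232]
orientation: [-0.086, 0.996, 0.001, -0.003]
wrist_force: [-0.1, -0.3, -0.2]
gripper_width: 0.0444
grasp_force: 61.3
```

Call:
{"fn": "jog_arm", "kwargs": {"motion": [[[0.002,-0.001,-0.007],[0,0,0],1],[[0,0,-0.005],[0,0,0],1],[[0,0,-0.003],[0,0,0],1],[[0,0,0],[0,0,0],1],[[0,0,0],[0,0,0],1]]}}

```text
time_s: 6.2
eef_pos: [0.679, 0.0028, 0.0119]
orientation: [-0.085, 0.996, -0.0, 0.0]
wrist_force: [0.1, 0.2, -0.9]
gripper_width: 0.0442
grasp_force: 61.3
```

Call:
{"fn": "jog_arm", "kwargs": {"motion": [[[-0.002,0,-0.003],[0,0,0],1],[[0,0,-0.002],[0,0,0],1],[[0,0,0],[0,0,0],1],[[0,0,0],[0,0,0],1]]}}

```text
time_s: 6.6
eef_pos: [0.6766, 0.0029, 0.0067]
orientation: [-0.085, 0.996, -0.0, 0.0]
wrist_force: [-1.7, -0.8, 2.7]
gripper_width: 0.0441
grasp_force: 61.4
```

Call:
{"fn": "jog_arm", "kwargs": {"motion": [[[0,0,0],[0,0,0],-1],[[0,0,0],[0,0,0],-1],[[0,0,0],[0,0,0],-1],[[0,0,0],[0,0,0],-1],[[0,0,0.02],[0,0,0],-1],[[0,0,0.04],[0,0,0],-1],[[0,0,0.045],[0,0,0],-1],[[0,0,0.045],[0,0,0],-1]]}}

```text
time_s: 7.4
eef_pos: [0.6761, 0.003, 0.1573]
orientation: [-0.085, 0.996, 0.0, -0.001]
wrist_force: [1.0, -0.4, 0.5]
gripper_width: 0.0854
grasp_force: 0.0
```

Call:
{"fn": "jog_arm", "kwargs": {"motion": [[[-0.028,-0.035,0.03],[0,0,0],-1],[[-0.028,-0.035,0.03],[0,0,0],-1],[[-0.028,-0.035,0],[0,0,0],-1],[[-0.028,-0.035,0],[0,0,0],-1],[[-0.028,-0.035,0],[0,0,0],-1],[[-0.028,-0.035,0],[0,0,0],-1],[[-0.028,-0.035,0],[0,0,0],-1],[[-0.028,-0.035,0],[0,0,0],-1]]}}

```text
time_s: 8.2
eef_pos: [0.4555, -0.2732, 0.2122]
orientation: [-0.086, 0.996, -0.0, 0.0]
wrist_force: [1.7, -1.2, 1.0]
gripper_width: 0.0853
grasp_force: 0.0
```

Call:
{"fn": "jog_arm", "kwargs": {"motion": [[[-0.015,-0.018,-0.02],[0,0,0],-1],[[-0.015,-0.018,-0.03],[0,0,0],-1],[[0,0,-0.03],[0,0,0],-1],[[0,0,0],[0,0,0],-1],[[0,0,0],[0,0,0],-1],[[0,0,0],[0,0,0],-1]]}}

```text
time_s: 8.8
eef_pos: [0.428, -0.3084, 0.1341]
orientation: [-0.086, 0.996, -0.001, 0.001]
wrist_force: [-0.3, 0.2, 0.3]
gripper_width: 0.0856
grasp_force: 0.0
```

```bash
python3 - <<'E'
from h import *
s=snapshot("wrist");save(s,'w3');o=observe();print(o['eef_pos'],proj(s,[.425,-.309,.036]))
E
```

```text
[ 0.42821827 -0.30859899  0.13446545] (np.float64(316.2709867605391), np.float64(239.68991189233523))
```

View pics/w3.png

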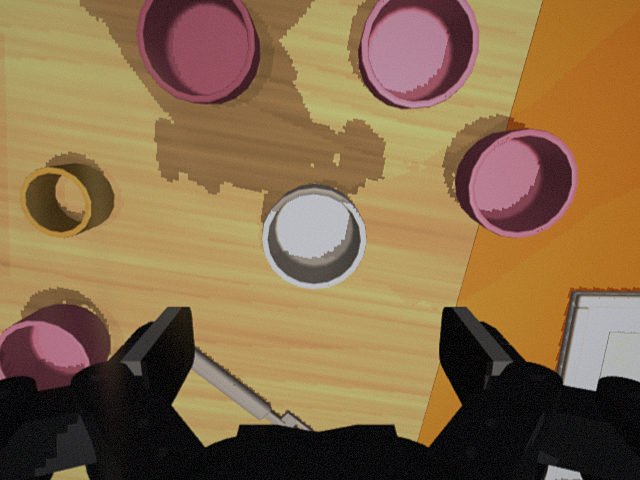

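Ramekin rim centre at px (314,237), within 3 px of the prediction. Descend and grip.

Call:
{"fn": "jog_arm", "kwargs": {"motion": [[[-0.003,-0.001,-0.03],[0,0,0],-1],[[0,0,-0.03],[0,0,0],-1],[[0,0,-0.03],[0,0,0],-1],[[0,0,-0.02],[0,0,0],-1],[[0,0,-0.012],[0,0,0],-1],[[0,0,0],[0,0,0],-1],[[0,0,0],[0,0,0],-1],[[0,0,0],[0,0,0],-1]]}}

```text
time_s: 9.65
eef_pos: [0.4251, -0.3101, 0.012]
orientation: [-0.086, 0.996, -0.001, 0.001]
wrist_force: [0.4, 0.1, -0.1]
gripper_width: 0.0855
grasp_force: 0.0
```

Call:
{"fn": "jog_arm", "kwargs": {"motion": [[[0,0,0],[0,0,0],1],[[0,0,0],[0,0,0],1],[[0,0,0],[0,0,0],1],[[0,0,0],[0,0,0],1],[[0,0,0],[0,0,0],1],[[0,0,0],[0,0,0],1]]}}

```text
time_s: 10.25
eef_pos: [0.4248, -0.3101, 0.0123]
orientation: [-0.085, 0.996, -0.001, 0.001]
wrist_force: [-1.1, 0.7, 6.0]
gripper_width: 0.0619
grasp_force: 64.1
```

Call:
{"fn": "jog_arm", "kwargs": {"motion": [[[0,0,0.02],[0,0,0],1],[[0,0,0.035],[0,0,0],1],[[0,0,0.035],[0,0,0],1],[[0,0,0.03],[0,0,0],1],[[0.01,0.035,0],[0,0,0],1],[[0.01,0.035,0],[0,0,0],1],[[0.01,0.035,0],[0,0,0],1],[[0.01,0.035,0],[0,0,0],1]]}}

```text
time_s: 11.05
eef_pos: [0.4638, -0.1678, 0.1302]
orientation: [-0.085, 0.996, -0.0, 0.0]
wrist_force: [0.6, 0.2, -1.2]
gripper_width: 0.0618
grasp_force: 65.7
```

Call:
{"fn": "jog_arm", "kwargs": {"motion": [[[0.01,0.035,0],[0,0,0],1],[[0.01,0.035,0],[0,0,0],1],[[0.01,0.035,0],[0,0,0],1],[[0.01,0.03,0],[0,0,0],1],[[0.003,0.011,0],[0,0,0],1],[[0,0,0],[0,0,0],1],[[0,0,0],[0,0,0],1],[[0,0,0],[0,0,0],1]]}}

```text
time_s: 11.85
eef_pos: [0.5064, -0.0242, 0.1299]
orientation: [-0.085, 0.996, -0.0, -0.0]
wrist_force: [-0.6, 0.9, -1.4]
gripper_width: 0.0619
grasp_force: 65.8
```

```bash
python3 - <<'E'
from h import *
s=snapshot("side");save(s,'s4');o=observe();print(o['eef_pos'])
a=s['frame'][120:320,180:400][:,:,::-1];cv2.imwrite('pics/s4c.png',cv2.resize(a,None,fx=2.7,fy=2.7))
E
```

```text
[ 0.50642207 -0.02426689  0.1298827 ]
```

View pics/s4c.png

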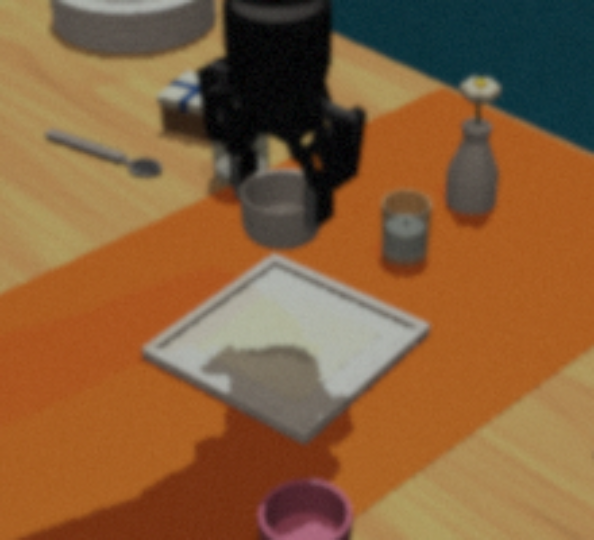

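Ramekin is held upright above the plate, and the votive stands between plate and vase.

Call:
{"fn": "jog_arm", "kwargs": {"motion": [[[0.001,0,-0.035],[0,0,0],1],[[0,0,-0.035],[0,0,0],1],[[0,0,-0.02],[0,0,0],1],[[0,0,-0.012],[0,0,0],1],[[0,0,-0.004],[0,0,0],1],[[0,0,0],[0,0,0],1],[[0,0,0],[0,0,0],1],[[0,0,0],[0,0,0],1]]}}

```text
time_s: 12.7
eef_pos: [0.5091, -0.0233, 0.0256]
orientation: [-0.085, 0.996, -0.0, 0.002]
wrist_force: [0.1, 0.4, -1.6]
gripper_width: 0.062
grasp_force: 65.8
```

Call:
{"fn": "jog_arm", "kwargs": {"motion": [[[0,0,-0.004],[0,0,0],1],[[0,0,-0.003],[0,0,0],1],[[0,0,0],[0,0,0],1],[[0,0,0],[0,0,0],1],[[0,0,0],[0,0,0],1]]}}

```text
time_s: 13.2
eef_pos: [0.5085, -0.023, 0.0183]
orientation: [-0.086, 0.996, -0.0, 0.001]
wrist_force: [-2.3, 0.8, 5.6]
gripper_width: 0.0619
grasp_force: 66.3
```

Call:
{"fn": "jog_arm", "kwargs": {"motion": [[[0,0,0],[0,0,0],-1],[[0,0,0],[0,0,0],-1],[[0,0,0],[0,0,0],-1],[[0,0,0],[0,0,0],-1],[[0,0,0.02],[0,0,0],-1],[[0,0,0.04],[0,0,0],-1],[[0,0,0.045],[0,0,0.1],-1],[[0,0,0.04],[0,0,0.1],-1]]}}

```text
time_s: 14.0
eef_pos: [0.5075, -0.0229, 0.1635]
orientation: [-0.165, 0.986, -0.0, 0.0]
wrist_force: [0.0, -0.0, 0.9]
gripper_width: 0.0855
grasp_force: 0.0
```

Call:
{"fn": "jog_arm", "kwargs": {"motion": [[[0.0066,-0.04,0],[0,0,0.12],-1],[[0.0066,-0.04,0],[0,0,0.12],-1],[[0.0066,-0.04,0],[0,0,0.12],-1],[[0.0066,-0.04,0],[0,0,0.12],-1],[[0.0066,-0.04,0],[0,0,0.12],-1],[[0.0066,-0.04,0],[0,0,0.12],-1],[[0.0066,-0.04,0],[0,0,0.12],-1],[[0.0066,-0.04,0],[0,0,0.1],-1]]}}

```text
time_s: 14.8
eef_pos: [0.5605, -0.3446, 0.1615]
orientation: [-0.51, 0.86, 0.0, 0.0]
wrist_force: [0.4, -0.2, 0.3]
gripper_width: 0.0855
grasp_force: 0.0
```

Call:
{"fn": "jog_arm", "kwargs": {"motion": [[[0,0,0],[0,0,0],-1],[[0,0,0],[0,0,0],-1],[[0,0,0],[0,0,0],-1]]}}

```text
time_s: 15.1
eef_pos: [0.5604, -0.342, 0.1618]
orientation: [-0.508, 0.861, 0.001, 0.0]
wrist_force: [-0.5, 0.2, 0.6]
gripper_width: 0.0852
grasp_force: 0.0
```

```bash
python3 - <<'E'
from h import *
s=snapshot("wrist");save(s,'w5');o=observe();print(o['eef_pos'],o['orientation'],o['joint_pos'][[0,5]],proj(s,[.561,-.345,.008]))
E
```

```text
[ 0.56057136 -0.34170207  0.16215682] [-5.08709812e-01  8.60938021e-01  2.01016404e-04  1.06626603e-04] [-0.64966843 -1.7170396 ] (np.float64(313.60989229731024), np.float64(221.5428244048148))
```

View pics/w5.png

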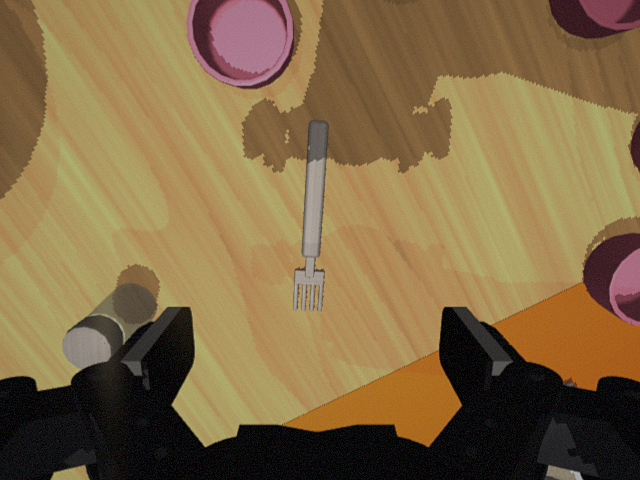

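```bash
python3 - <<'E'
from h import *
s=snapshot("wrist")
a=onz(s,318.5,121,.006);b=onz(s,308,312,.003);d=(b-a)[:2];o=observe()
q=o['orientation'];ty=np.arctan2(q[1]**2-q[0]**2,2*q[0]*q[1])
m=((a+b)/2)[:2]
print(a,b,np.linalg.norm(d),m,np.arctan2(d[1],d[0]),ty,o['eef_pos'],m-o['eef_pos'][:2], np.arctan2(d[1],d[0])+np.pi/2-ty)
E
```

```text
[ 0.52390223 -0.4053093   0.006     ] [ 0.60134721 -0.2814958   0.003     ] 0.1460394050358206 [ 0.56262472 -0.34340255] 1.0118396907957072 2.638510950066779 [ 0.56064009 -0.34163413  0.16241289] [ 0.00198463 -0.00176843] -0.05587493247617559
```

Call:
{"fn": "jog_arm", "kwargs": {"motion": [[[0.002,-0.002,-0.035],[0,0,-0.071],-1],[[0,0,-0.035],[0,0,0],-1],[[0,0,-0.035],[0,0,0],-1],[[0,0,-0.025],[0,0,0],-1],[[0,0,-0.015],[0,0,0],-1],[[0,0,0],[0,0,0],-1],[[0,0,0],[0,0,0],-1],[[0,0,0],[0,0,0],-1]]}}

```text
time_s: 16.0
eef_pos: [0.5641, -0.3459, 0.0197]
orientation: [-0.484, 0.875, -0.002, 0.001]
wrist_force: [-0.4, 0.1, 0.8]
gripper_width: 0.0857
grasp_force: 0.0
```

Call:
{"fn": "jog_arm", "kwargs": {"motion": [[[-0.001,0.002,-0.01],[0,0,0],-1],[[0,0,-0.006],[0,0,0],-1],[[0,0,0],[0,0,0],0],[[0,0,0],[0,0,0],0.5],[[0,0,0],[0,0,0],1],[[0,0,0],[0,0,0],1],[[0,0,0],[0,0,0],1],[[0,0,0],[0,0,0],1]]}}

```text
time_s: 16.8
eef_pos: [0.5618, -0.3433, 0.0015]
orientation: [-0.484, 0.875, -0.0, 0.0]
wrist_force: [0.4, -0.3, 1.2]
gripper_width: 0.0118
grasp_force: 60.1
```

Call:
{"fn": "jog_arm", "kwargs": {"motion": [[[0,0,0],[0,0,0],1],[[0,0,0],[0,0,0],1],[[0,0,0],[0,0,0],1]]}}

```text
time_s: 17.1
eef_pos: [0.5618, -0.3432, 0.0015]
orientation: [-0.484, 0.875, -0.0, 0.0]
wrist_force: [-0.3, 0.1, 2.4]
gripper_width: 0.0119
grasp_force: 60.3
```

Call:
{"fn": "jog_arm", "kwargs": {"motion": [[[0,0,0.02],[0,0,0],1],[[0,0,0.04],[0,0,0],1],[[0,0,0.045],[0,0,0],1],[[0,0,0.045],[0,0,-0.1],1],[[-0.0067,0.04,0],[0,0,-0.12],1],[[-0.0067,0.04,0],[0,0,-0.12],1],[[-0.0067,0.04,0],[0,0,-0.12],1],[[-0.0067,0.04,0],[0,0,-0.12],1]]}}

```text
time_s: 17.9
eef_pos: [0.5339, -0.1814, 0.1503]
orientation: [-0.272, 0.962, 0.0, -0.0]
wrist_force: [0.1, -0.1, -1.2]
gripper_width: 0.0119
grasp_force: 59.9
```

Call:
{"fn": "jog_arm", "kwargs": {"motion": [[[-0.0067,0.04,0],[0,0,-0.12],1],[[-0.0067,0.04,0],[0,0,-0.12],1],[[-0.0067,0.04,0],[0,0,-0.12],1],[[-0.0067,0.04,0],[0,0,-0.12],1],[[-0.0067,0.04,0],[0,0,-0.018],1],[[-0.0067,0.04,0],[0,0,0],1],[[-0.0067,0.036,0],[0,0,0],1],[[0,0,0],[0,0,0],1]]}}

```text
time_s: 18.7
eef_pos: [0.4861, 0.0969, 0.1504]
orientation: [-0.085, 0.996, 0.001, -0.001]
wrist_force: [0.2, -0.6, -1.1]
gripper_width: 0.0116
grasp_force: 59.9
```

Call:
{"fn": "jog_arm", "kwargs": {"motion": [[[0,0,0],[0,0,0],1],[[0,0,0],[0,0,0],1]]}}

```text
time_s: 18.9
eef_pos: [0.4878, 0.0923, 0.1506]
orientation: [-0.082, 0.997, -0.0, -0.0]
wrist_force: [-0.3, -0.5, -0.6]
gripper_width: 0.0119
grasp_force: 59.9
```

```bash
python3 - <<'E'
from h import *
s=snapshot("wrist");save(s,'w6');o=observe();print(o['eef_pos'],o['orientation'])
E
```

```text
[0.48790297 0.09200521 0.15064163] [-8.11773974e-02  9.96699618e-01 -2.15088947e-04 -2.34017805e-04]
```

View pics/w6.png

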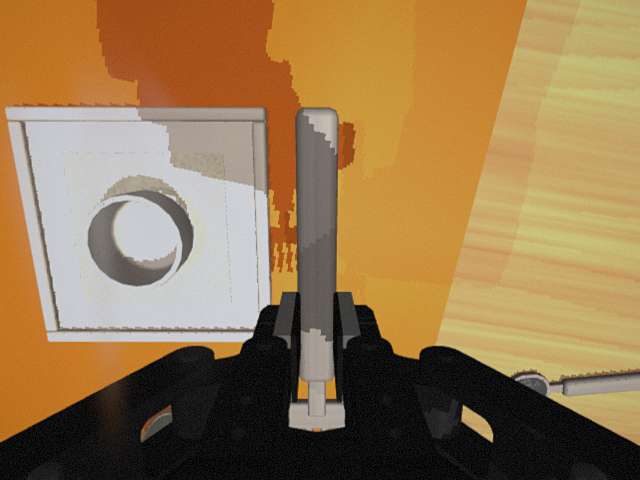

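Fork held centrally; plate side edge runs px (266,108)–(271,340), ramekin centred on the paper.

```bash
python3 - <<'E'
from h import *
s=snapshot("wrist")
C=[onz(s,u,v,.012)[:2] for u,v in((7,108),(266,108),(271,341),(49,341))]
C=np.array(C);c=C.mean(0);e=(C[2]-C[1]);f=C[3]-C[0]
print(C,c,np.arctan2(e[1],e[0]),np.arctan2(f[1],f[0]))
print('ram rim',onz(s,137,240,.042)[:2])
th=.162;ex=np.array([np.cos(th),np.sin(th)]);ey=np.array([-ex[1],ex[0]])
d=observe()['eef_pos'][:2]-[.5085,-.0235];print(d@ex,d@ey)
E
```

```text
[[ 0.44033647 -0.11966837]
 [ 0.4129647   0.04668446]
 [ 0.57894084  0.07233447]
 [ 0.60627324 -0.09374018]] [ 0.50962881 -0.0235974 ] 0.1533273762680358 0.1550000756400678
ram rim [ 0.50594229 -0.01972825]
-0.001643410818868342 0.11717969231760343
```

Call:
{"fn": "jog_arm", "kwargs": {"motion": [[[0,0.003,-0.035],[0,0,0],1],[[0,0,-0.035],[0,0,0],1],[[0,0,-0.03],[0,0,0],1],[[0,0,-0.02],[0,0,0],1],[[0,0,-0.01],[0,0,0],1],[[0,0,0],[0,0,0],1],[[0,0,0],[0,0,0],1],[[0,0,0],[0,0,0],1]]}}

```text
time_s: 19.8
eef_pos: [0.4895, 0.0959, 0.0228]
orientation: [-0.082, 0.997, -0.0, 0.002]
wrist_force: [0.2, 0.4, -0.5]
gripper_width: 0.0119
grasp_force: 59.9
```

Call:
{"fn": "jog_arm", "kwargs": {"motion": [[[0,0,-0.01],[0,0,0],1],[[0,0,-0.006],[0,0,0],1],[[0,0,-0.003],[0,0,0],1],[[0,0,0],[0,0,0],1],[[0,0,0],[0,0,0],1],[[0,0,0],[0,0,0],1]]}}

```text
time_s: 20.4
eef_pos: [0.4877, 0.0961, 0.0018]
orientation: [-0.082, 0.997, -0.0, -0.0]
wrist_force: [0.6, -0.4, -0.7]
gripper_width: 0.0116
grasp_force: 59.9
```

Call:
{"fn": "jog_arm", "kwargs": {"motion": [[[0,0,0],[0,0,0],0.5],[[0,0,0],[0,0,0],0.5],[[0,0,0],[0,0,0],0.5],[[0,0,0.01],[0,0,0],0.5],[[0,0,0.03],[0,0,0],0.5],[[0,0,0.04],[0,0,0],0.5],[[0,0,0.045],[0,0,0],-1],[[0,0,0.04],[0,0,0],-1]]}}

```text
time_s: 21.2
eef_pos: [0.488, 0.0961, 0.1699]
orientation: [-0.082, 0.997, -0.0, 0.001]
wrist_force: [1.2, -0.0, 0.6]
gripper_width: 0.0494
grasp_force: 0.0
```

Call:
{"fn": "jog_arm", "kwargs": {"motion": [[[0.012,0.032,0],[0,0,-0.16],0],[[0.012,0.032,0],[0,0,-0.16],0],[[0.012,0.032,0],[0,0,-0.16],0],[[0.012,0.032,0],[0,0,-0.16],0],[[0.012,0.032,0],[0,0,-0.16],0],[[0.012,0.032,0],[0,0,-0.16],0],[[0.012,0.032,0],[0,0,-0.16],0],[[0.006,0.014,0],[0,0,-0.16],0]]}}

```text
time_s: 22.0
eef_pos: [0.5782, 0.3369, 0.1672]
orientation: [0.41, 0.912, 0.001, 0.0]
wrist_force: [0.6, -0.3, -0.1]
gripper_width: 0.0425
grasp_force: 0.0
```

Call:
{"fn": "jog_arm", "kwargs": {"motion": [[[0,0,0],[0,0,-0.16],0],[[0,0,0],[0,0,-0.16],0],[[0,0,0],[0,0,-0.16],0],[[0,0,0],[0,0,-0.074],0],[[0,0,0],[0,0,0],0],[[0,0,0],[0,0,0],0],[[0,0,0],[0,0,0],0]]}}

```text
time_s: 22.7
eef_pos: [0.5778, 0.334, 0.1673]
orientation: [0.595, 0.803, 0.0, 0.0]
wrist_force: [0.5, -0.5, 0.6]
gripper_width: 0.0429
grasp_force: 0.0
```

```bash
python3 - <<'E'
from h import *
s=snapshot("wrist");save(s,'w7');o=observe();print(o['eef_pos'],o['orientation'],proj(s,[.578,.334,.008]))
E
```

```text
[0.57783774 0.33401376 0.16717538] [5.95490842e-01 8.03362088e-01 1.03612376e-04 5.34889652e-05] (np.float64(316.00439493430844), np.float64(224.09006124065982))
```

View pics/w7.png

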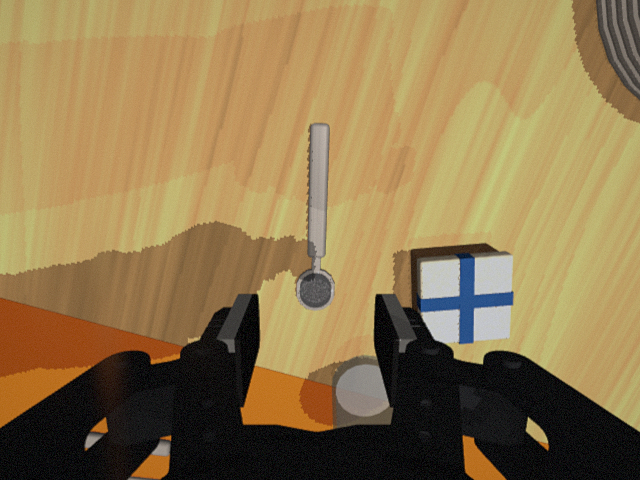

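Spoon ends at px (320,123) and (315,309), gift box top centre (467,297), tumbler foot (362,391).

```bash
python3 - <<'E'
from h import *
s=snapshot("wrist")
a=onz(s,320,123.5,.006);b=onz(s,315,309.5,.003);d=(b-a)[:2];o=observe()
q=o['orientation'];ty=np.arctan2(q[1]**2-q[0]**2,2*q[0]*q[1])
m=((a+b)/2)[:2];t=np.arctan2(d[1],d[0])
print(np.linalg.norm(d),m,t,ty,m-o['eef_pos'][:2], t+np.pi/2-ty)
print('tum',onz(s,362,391,0)[:2],'box',[onz(s,u,v,.042)[:2].round(3).tolist() for u,v in((467,297),(420,256),(513,252),(427,343),(511,338))])
E
```

```text
0.14436566888755412 [0.57880474 0.33467883] -1.300893843178708 0.2949313368055554 [0.00101252 0.00066707] -0.025028853189366873
tum [0.6595328  0.20253041] box [[0.692, 0.322], [0.65, 0.341], [0.709, 0.362], [0.678, 0.28], [0.735, 0.302]]
```

Call:
{"fn": "jog_arm", "kwargs": {"motion": [[[0.001,0.001,-0.035],[0,0,-0.032],0],[[0,0,-0.035],[0,0,0],0],[[0,0,-0.035],[0,0,0],0],[[0,0,-0.03],[0,0,0],0],[[0,0,-0.015],[0,0,0],0],[[0,0,0],[0,0,0],0],[[0,0,0],[0,0,0],0],[[0,0,0],[0,0,0],0]]}}

```text
time_s: 23.6
eef_pos: [0.5807, 0.3359, 0.0199]
orientation: [0.606, 0.796, 0.002, 0.001]
wrist_force: [0.5, -0.2, 0.4]
gripper_width: 0.0427
grasp_force: 0.0
```

Call:
{"fn": "jog_arm", "kwargs": {"motion": [[[-0.001,-0.001,-0.01],[0,0,0],0],[[0,0,-0.006],[0,0,0],0],[[0,0,0],[0,0,0],0],[[0,0,0],[0,0,0],1],[[0,0,0],[0,0,0],1],[[0,0,0],[0,0,0],1],[[0,0,0],[0,0,0],1],[[0,0,0],[0,0,0],1]]}}

```text
time_s: 24.4
eef_pos: [0.5781, 0.3342, 0.0013]
orientation: [0.606, 0.796, 0.0, 0.0]
wrist_force: [0.0, 0.4, 0.9]
gripper_width: 0.0116
grasp_force: 60.7
```

Call:
{"fn": "jog_arm", "kwargs": {"motion": [[[0,0,0.02],[0,0,0],1],[[0,0,0.04],[0,0,0],1],[[0,0,0.045],[0,0,0],1],[[0,0,0.045],[0,0,0.13],1],[[-0.004,-0.038,0],[0,0,0.15],1],[[-0.004,-0.038,0],[0,0,0.15],1],[[-0.004,-0.038,0],[0,0,0.15],1],[[-0.004,-0.038,0],[0,0,0.15],1]]}}

```text
time_s: 25.2
eef_pos: [0.5614, 0.1808, 0.1509]
orientation: [0.354, 0.935, -0.0, 0.0]
wrist_force: [0.5, -0.2, -0.0]
gripper_width: 0.0116
grasp_force: 60.5
```

Call:
{"fn": "jog_arm", "kwargs": {"motion": [[[-0.004,-0.038,0],[0,0,0.15],1],[[-0.004,-0.038,0],[0,0,0.15],1],[[-0.004,-0.038,0],[0,0,0.15],1],[[-0.004,-0.038,0],[0,0,0.15],1],[[-0.004,-0.038,0],[0,0,0.15],1],[[-0.004,-0.038,0],[0,0,0.15],1],[[-0.004,-0.038,0],[0,0,0.15],1],[[-0.004,-0.038,0],[0,0,0.079],1]]}}

```text
time_s: 26.0
eef_pos: [0.5293, -0.1234, 0.1509]
orientation: [-0.081, 0.997, 0.0, 0.0]
wrist_force: [0.3, 0.3, -0.8]
gripper_width: 0.0117
grasp_force: 60.5
```

Call:
{"fn": "jog_arm", "kwargs": {"motion": [[[-0.002,-0.02,0],[0,0,0],1],[[0,0,0],[0,0,0],1],[[0,0,0],[0,0,0],1],[[0,0,0],[0,0,0],1]]}}

```text
time_s: 26.4
eef_pos: [0.5278, -0.141, 0.1508]
orientation: [-0.08, 0.997, 0.0, -0.0]
wrist_force: [0.4, 0.3, -1.3]
gripper_width: 0.0117
grasp_force: 60.5
```

```bash
python3 - <<'E'
from h import *
s=snapshot("wrist");save(s,'w8');o=observe();print(o['eef_pos'],o['orientation'])
E
```

```text
[ 0.52786939 -0.14080007  0.15089211] [-7.99332545e-02  9.96800189e-01  2.35952074e-04 -4.11284785e-05]
```

View pics/w8.png

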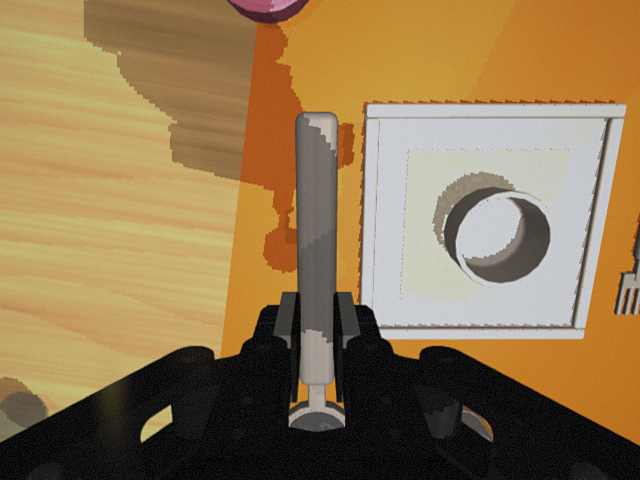

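Spoon is aligned right of the plate (edge at px 362), and the fork lies on the left. Lower and release with a narrow opening.

Call:
{"fn": "jog_arm", "kwargs": {"motion": [[[0,-0.001,-0.035],[0,0,0],1],[[0,0,-0.035],[0,0,0],1],[[0,0,-0.03],[0,0,0],1],[[0,0,-0.02],[0,0,0],1],[[0,0,-0.01],[0,0,0],1],[[0,0,0],[0,0,0],1],[[0,0,0],[0,0,0],1],[[0,0,0],[0,0,0],1]]}}

```text
time_s: 27.25
eef_pos: [0.5294, -0.1433, 0.0229]
orientation: [-0.079, 0.997, -0.001, 0.002]
wrist_force: [0.7, -0.3, -0.6]
gripper_width: 0.0116
grasp_force: 60.5
```

Call:
{"fn": "jog_arm", "kwargs": {"motion": [[[0,0,-0.01],[0,0,0],1],[[0,0,-0.006],[0,0,0],1],[[0,0,-0.003],[0,0,0],1],[[0,0,0],[0,0,0],1],[[0,0,0],[0,0,0],1],[[0,0,0],[0,0,0],1]]}}

```text
time_s: 27.85
eef_pos: [0.5278, -0.143, 0.0018]
orientation: [-0.079, 0.997, 0.0, -0.0]
wrist_force: [0.1, 0.1, -0.5]
gripper_width: 0.0116
grasp_force: 60.5
```

Call:
{"fn": "jog_arm", "kwargs": {"motion": [[[0,0,0],[0,0,0],0.5],[[0,0,0],[0,0,0],0.5],[[0,0,0],[0,0,0],0.5],[[0,0,0.01],[0,0,0],0.5],[[0,0,0.03],[0,0,0],0.5],[[0,0,0.045],[0,0,0],0.5],[[0,0,0.045],[0,0,0],-1],[[0,0,0.045],[0,0,0],-1]]}}

```text
time_s: 28.65
eef_pos: [0.5276, -0.1429, 0.1795]
orientation: [-0.079, 0.997, -0.0, 0.0]
wrist_force: [-0.6, 0.2, 0.1]
gripper_width: 0.0495
grasp_force: 0.0
```

Call:
{"fn": "jog_arm", "kwargs": {"motion": [[[0.013,0.035,0.03],[0,0,0.1],-1],[[0.013,0.035,0],[0,0,0.1],-1],[[0.013,0.035,0],[0,0,0.1],-1],[[0.013,0.035,0],[0,0,0.1],-1],[[0.013,0.035,0],[0,0,0.1],-1],[[0.013,0.035,0],[0,0,0.1],-1],[[0.013,0.035,0],[0,0,0.1],-1],[[0.013,0.035,0],[0,0,0],-1]]}}

```text
time_s: 29.45
eef_pos: [0.6322, 0.1386, 0.208]
orientation: [-0.347, 0.938, -0.0, 0.001]
wrist_force: [0.9, -0.4, 0.3]
gripper_width: 0.0853
grasp_force: 0.0
```

Call:
{"fn": "jog_arm", "kwargs": {"motion": [[[0.013,0.035,0],[0,0,0],-1],[[0.012,0.033,0],[0,0,0],-1],[[0,0,0],[0,0,0],-1],[[0,0,0],[0,0,0],-1],[[0,0,0],[0,0,0],-1]]}}

```text
time_s: 29.95
eef_pos: [0.6567, 0.2041, 0.2076]
orientation: [-0.346, 0.938, -0.0, 0.0]
wrist_force: [0.9, -0.4, 0.2]
gripper_width: 0.0853
grasp_force: 0.0
```

```bash
python3 - <<'E'
from h import *
s=snapshot("wrist");save(s,'w9');o=observe();print(o['eef_pos'],o['orientation'],proj(s,[.657,.205,0]),proj(s,[.657,.205,.1]))
E
```

```text
[0.65672101 0.20386511 0.20776578] [-3.46208141e-01  9.38157660e-01 -2.44445689e-04  2.60697149e-04] (np.float64(317.0040960336937), np.float64(212.0765422766529)) (np.float64(317.04246630400354), np.float64(241.85910262170705))
```

View pics/w9.png

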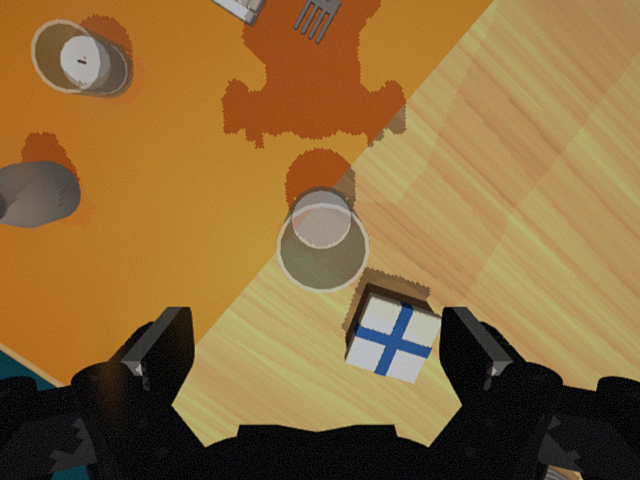

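```bash
python3 - <<'E'
from h import *
s=snapshot("wrist");o=observe()
print(onz(s,323,247,.1)[:2],onz(s,321.5,220,.0)[:2],o['eef_pos'])
E
```

```text
[0.65719604 0.20978253] [0.65987505 0.21225768] [0.6567743  0.20369496 0.20781723]
```

Call:
{"fn": "jog_arm", "kwargs": {"motion": [[[0.002,0.006,0],[0,0,0],-1],[[0,0,-0.03],[0,0,0],-1],[[0,0,-0.035],[0,0,0],-1],[[0,0,-0.035],[0,0,0],-1],[[0,0,-0.03],[0,0,0],-1],[[0,0,-0.02],[0,0,0],-1],[[0,0,-0.01],[0,0,0],-1],[[0,0,0],[0,0,0],-1]]}}

```text
time_s: 30.85
eef_pos: [0.6575, 0.2105, 0.045]
orientation: [-0.347, 0.938, 0.0, -0.002]
wrist_force: [-0.1, -0.2, -0.1]
gripper_width: 0.0858
grasp_force: 0.0
```

Call:
{"fn": "jog_arm", "kwargs": {"motion": [[[0,0,0],[0,0,0],-1],[[0,0,0],[0,0,0],-1],[[0,0,0],[0,0,0],1],[[0,0,0],[0,0,0],1],[[0,0,0],[0,0,0],1],[[0,0,0],[0,0,0],1],[[0,0,0],[0,0,0],1],[[0,0,0],[0,0,0],1]]}}

```text
time_s: 31.65
eef_pos: [0.66, 0.2115, 0.049]
orientation: [-0.347, 0.938, -0.0, 0.002]
wrist_force: [-0.7, -0.1, 6.4]
gripper_width: 0.0587
grasp_force: 64.7
```

Call:
{"fn": "jog_arm", "kwargs": {"motion": [[[0,0,0.02],[0,0,0],1],[[0,0,0.035],[0,0,0],1],[[0,0,0.04],[0,0,0],1],[[-0.008,-0.02,0.02],[0,0,0],1],[[-0.009,-0.035,0],[0,0,-0.1],1],[[-0.009,-0.035,0],[0,0,-0.1],1],[[-0.009,-0.035,0],[0,0,-0.1],1],[[0,-0.035,0],[0,0,-0.1],1]]}}

```text
time_s: 32.45
eef_pos: [0.6219, 0.05, 0.1609]
orientation: [-0.194, 0.981, 0.0, -0.001]
wrist_force: [0.3, 1.4, -1.7]
gripper_width: 0.0586
grasp_force: 64.8
```

Call:
{"fn": "jog_arm", "kwargs": {"motion": [[[0,-0.035,0],[0,0,-0.1],1],[[0,-0.035,0],[0,0,-0.1],1],[[0,-0.035,0],[0,0,-0.1],1],[[0.009,-0.035,0],[0,0,0],1],[[0.01,-0.025,0],[0,0,0],1],[[0.01,-0.01,0],[0,0,0],1],[[0,0,0],[0,0,0],1],[[0,0,0],[0,0,0],1]]}}

```text
time_s: 33.25
eef_pos: [0.652, -0.1237, 0.1607]
orientation: [-0.079, 0.997, 0.001, -0.001]
wrist_force: [-0.5, -0.1, -1.3]
gripper_width: 0.0588
grasp_force: 64.8
```

```bash
python3 - <<'E'
from h import *
s=snapshot("wrist");save(s,'w10');o=observe();print(o['eef_pos'],o['orientation'],proj(s,[.528+.0716,-.143+.0114,.005]))
E
```

```text
[ 0.65203202 -0.12316862  0.16104189] [-7.94305871e-02  9.96839741e-01  5.63758582e-04 -9.97858649e-04] (np.float64(316.2604524692619), np.float64(151.74791249685018))
```

View pics/w10.png

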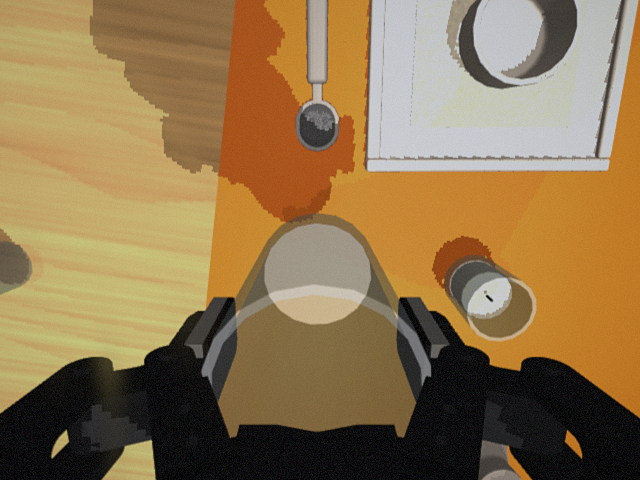

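Tumbler held upright, in line with the spoon whose tip is at px (317,151). Lower it.

Call:
{"fn": "jog_arm", "kwargs": {"motion": [[[0.002,0,-0.03],[0,0,0],1],[[0,0,-0.03],[0,0,0],1],[[0,0,-0.02],[0,0,0],1],[[0,0,-0.012],[0,0,0],1],[[0,0,-0.006],[0,0,0],1],[[0,0,0],[0,0,0],1],[[0,0,0],[0,0,0],1],[[0,0,0],[0,0,0],1]]}}

```text
time_s: 34.1
eef_pos: [0.656, -0.1242, 0.0659]
orientation: [-0.079, 0.997, -0.001, 0.002]
wrist_force: [-1.1, 0.0, -0.7]
gripper_width: 0.0589
grasp_force: 64.9
```

Call:
{"fn": "jog_arm", "kwargs": {"motion": [[[0,0,-0.008],[0,0,0],1],[[0,0,-0.005],[0,0,0],1],[[0,0,-0.003],[0,0,0],1],[[0,0,0],[0,0,0],1],[[0,0,0],[0,0,0],1],[[0,0,0],[0,0,0],1]]}}

```text
time_s: 34.7
eef_pos: [0.6548, -0.124, 0.049]
orientation: [-0.079, 0.997, -0.0, 0.0]
wrist_force: [-2.6, 1.4, 5.1]
gripper_width: 0.059
grasp_force: 65.1
```

Contact; release, rise and back away for a final look.

Call:
{"fn": "jog_arm", "kwargs": {"motion": [[[0,0,0],[0,0,0],-1],[[0,0,0],[0,0,0],-1],[[0,0,0],[0,0,0],-1],[[0,0,0],[0,0,0],-1],[[0,0,0.02],[0,0,0],-1],[[0,0,0.04],[0,0,0],-1],[[0,0,0.045],[0,0,0],-1],[[0,0,0.045],[0,0,0],-1]]}}

```text
time_s: 35.5
eef_pos: [0.6543, -0.1238, 0.1987]
orientation: [-0.079, 0.997, 0.0, -0.001]
wrist_force: [1.0, 0.3, 0.2]
gripper_width: 0.0856
grasp_force: 0.0
```

Call:
{"fn": "jog_arm", "kwargs": {"motion": [[[-0.03,0.02,0.03],[0,0,0],-1],[[-0.04,0.02,0.03],[0,0,0],-1],[[-0.04,0.02,0.02],[0,0,0],-1],[[-0.04,0.02,0.02],[0,0,0],-1],[[-0.04,0.02,0.02],[0,0,0],-1],[[-0.04,0.02,0.02],[0,0,0],-1],[[0,0,0],[0,0,0],-1],[[0,0,0],[0,0,0],-1]]}}

```text
time_s: 36.3
eef_pos: [0.428, -0.0052, 0.3372]
orientation: [-0.08, 0.997, -0.001, 0.002]
wrist_force: [0.3, 0.7, -0.3]
gripper_width: 0.0855
grasp_force: 0.0
```

```bash
python3 - <<'E'
from h import *
s=snapshot("scene");print(observe()['eef_pos'])
a=s['frame'][150:420,180:500][:,:,::-1];cv2.imwrite('pics/f.png',cv2.resize(a,None,fx=2.2,fy=2.2))
E
```

```text
[ 0.42825236 -0.00554212  0.3357317 ]
```

View pics/f.png

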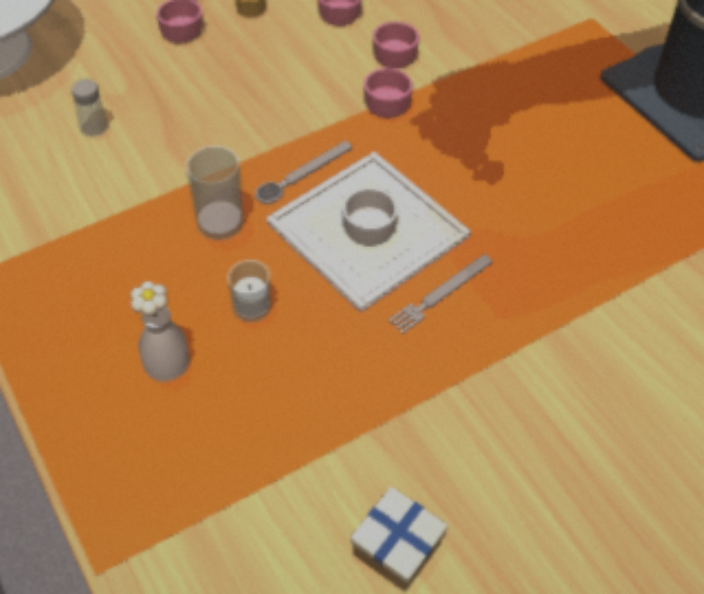

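All pieces stand as wanted: ramekin rim at crop px (370,207), votive (250,279), tumbler beyond the spoon tip. A quick numeric check, then hand in.

```bash
python3 - <<'E'
from h import *
s=snapshot("scene")
th=.158;ex=np.array([np.cos(th),np.sin(th)]);ey=np.array([-ex[1],ex[0]])
C=np.mean([onz(s,180+u/2.2,150+v/2.2,.012)[:2] for u,v in((374,153),(267,221),(362,308),(469,232))],0);print('plate',C)
bad=0
for n,u,v,z in(("ram",370,207,.042),("vot",250,279,.055),("tum",214,165,.1),("vase",165,367,0)):
    p=onz(s,180+u/2.2,150+v/2.2,z)[:2]-C;r=(p@ex,p@ey);print(n,np.round(r,3))
    if n in("ram","vot") and abs(r[1])>.012: bad=1
if not bad: print(finish_job())
E
```

```text
plate [ 0.51209652 -0.02009598]
ram [-0.003 -0.001]
vot [0.169 0.003]
tum [ 0.124 -0.12 ]
vase [0.286 0.003]
the job is handed in; nothing more can be done
None
```

The dessert place is laid and the job is handed in at about 36 s; my final measurement of the ramekin, candle glass and tumbler was within tolerance, the fork and spoon were checked by arm position at release and by eye, and no verdict came back.

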